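# Dock the temperature logger from its latched case

### The arm

A 7-joint arm with a two-finger parallel gripper is mounted at the origin on the work surface. World frame = base frame: x ahead of the robot, y to its left, z up, the work surface at z = 0. Lengths are in m, angles in rad, forces in N, time in s.
With the tool pointing down it reaches from about 0.425 to 0.875 m from the base axis. Payload 4.7 kg.
Tool frame: the origin (TCP) lies midway between the tips of the shut fingers; the grasp point (between the pads) lies 19 mm behind it; z points along the fingers, y is the line along which they close (so a half turn about z gives the same grasp; the last joint's range is limited). The gripper opens to 85 mm and grips with 20 to 120 N. Pads are 22 mm wide; open, the fingers measure 114 mm over their backs; the gripper's body (76 mm by 85 mm) begins 54 mm behind the grasp point. The pads swing forward as they close: fully open they stand 13 mm farther back than shut.
Start: joints at [1.241, 0.321, -0.07, 1.45, 0.023, 1.371, -0.057], TCP at [0.219, -0.612, 0.231] pointing down, gripper open.
Joint ranges: [-2.86, 2.86], [-0.3, 2.09], [-1.38, 1.24], [0.06, 2.45], [-1.56, 4.7], [0.09, 2.05], [-2.69, 2.69]. Speed limits (rad/s): [2.57, 2.57, 3.14, 3.14, 3.14, 3.14, 3.14].

### API

Orientations are given as a unit quaternion [x, y, z, w].
In Python, from bench import sense, camera, sign_off, masks_of gives the robot as it stands.
- The arm moves only by the tool servo_tool, never from a script. Its argument "deltas" is text: rows parted by semicolons, each of 7 numbers parted by spaces: the closure, from 0 (fully open) to 1 (shut), then the shift along the world's x, y, z in units of 30 mm (1.0 is 30 mm), then the turn, a rotation vector about the world's x, y, z in units of 6 degrees (1.0 is 6 degrees). In form: jaw tx ty tz wx wy wz; .... A call has 1 to 8 rows; each row is the pose to reach, as a shift and turn from the pose commanded when the call began; what a row does not reach only later rows make up. A row lasts 1/12 s, in which the tool goes at most 41.7 mm and 7.16 degrees, less where a joint would pass 70% of its speed; a pose out of reach is approached as far as the arm can. A call with a gripper value outside its range is refused whole. The fingers move at their own pace and stop on an object; "grip_force" is the grip in N (left out, the last holds). Time passes only in rows, so rows that repeat a pose let the fingers close. It gives the time, the measured TCP pose, the force, the opening and the grip force at its end, in the units of the state.
- sense(): the state, without advancing time (a new reading comes with each control period).
- camera(name): name is "scene" or "top" or "wrist"; returns a dict with "color" (480x640x3 uint8, blue, green, red), "mtx" (3x3 intrinsics, pixels), "D" ([k1, k2, p1, p2, k3] as OpenCV has them; the pictures are not rectified), "R" (3x3) and "t" (3): a world point X has camera coordinates R X + t; the wrist camera has in their place "T_tool_cam" (4x4, takes a point from camera to tool coordinates, whose origin is the TCP and whose axes are the flange's). Camera axes: x right, y down, z forward; pixel columns grow to the right and rows downward; lengths in m; the calibration is good to about 2 mm. A picture is of the moment at which its call begins: read the wrist's pose just before it. There is no depth.
- sign_off(): hands the job in; it is judged then, once.
Trained networks look in the newest picture that a camera, given by its name, has taken for a name from the list of things; names that differ only in an ending like _2 or _b are one class to them, and where a whole thing is asked for, a point or a joint stands for the part that bears it (a point fixed in the world has none). Each returns a list of dicts, best first, with "score" (0 to 1); they miss things now and then, are a little off and sometimes report something else, mostly with a low value. They report only what shows in the picture. A call takes as long as a camera call. They do not tell look-alikes from the thing itself.
- masks_of(name, camera): "pixels" (480x640 bool, what is visible of it) and "centre" ([column, row] in pixels, amid what is visible of it).
The state is a dict: "time": time; "q": joint angles; "dq": joint speeds; "tau": joint torques, N m; "position": TCP position; "eef_rot": TCP orientation; "force": force on the tool from outside, world axes, zero at the start; "torque": the same for the moment, N m; "finger_gap": finger opening in m; "grasp_force": force on a finger pad.
Only numpy, scipy, OpenCV 4.12 (cv2) and the standard library are available. Lean on these libraries where they do the work, as an engineer would, in place of code of your own. Each camera call takes 0.05 s, during which the arm holds its last target. There are 200 camera calls.

### The job

Open the aluminium instrument case by lifting its red draw-latch lever until the wire hook drops free, and leave the lid standing open. Take out the white logger with the green band, leaving the grey one with the orange band in its foam, and set the logger down fully home in the white docking reader without dropping it. Do not disturb the bottle, the beaker or the stirring paddle.

Things in the scene. Friction and masses are not known exactly. Their poses are not given: they have to be found in the camera images.
- case: Aluminium instrument case fixed to the bench; sizes in mm. Lower half 170 (its x) x 230 (its y) x 75 high, lid 22 thick on it (top at z 97.5). Origin: centre of the underside, z up. Its x axis points from the latch side to the hinge side. The draw latch is mid-width (y 0) on the -x edge.
- foam_top (a point): Centre of the top face of the black rigid foam in the case (z 70 of the case). Two modules stand in it at the case's x 0, y +45 and y -45, tops flush with the foam, long axes along the case's x. Foam hugs their long sides (1.5 play, no finger room). At both ends of each, on -x and +x, is a finger cut-out 45 wide, 31 long, 38 deep.
- lid_hinge (a point): Middle of the lid's hinge line, at x +85, y 0, z 75.5 of the case; the line runs along the case's y.
- lid (a joint): Lid angle (rad): 0 shut, growing as the latch side swings up and over to the hinge side, stop at 1.75. Stiff friction hinge (0.4 N m; lid 0.35 kg, about 4 N at its edge), stays where it is left. The freed lever, held by its tab, can pull it open; the lever then acts as a link.
- lever_pivot (a point): Pivot of the red latch lever, in front of the lid's edge: at x -96, y 0, z 103 of the case while the lid is shut. It travels with the lid. The pivot axis runs along the case's y.
- lever_tab (a point): Upturned tab at the free end of the red lever: a point mid-width, 46.5 along from the pivot and 8 above it when closed. Closed, the lever lies over the lid pointing to the hinge side, 24 wide (case y), 12 high, its underside 3.5 above the lid; the tab is 9 long, 20 high. Both sides of the lever are free for fingers.
- lever (a joint): Lever angle (rad) relative to the lid: 0 closed, lying on the lid, growing as the tab is lifted up and over towards the latch side. Dead centre near 0.35 (about 3 N at the tab to pass it); the hook hangs free from about 1.3; stop at 2.0. Stays where it is left.
- hook_bar (a point): Middle of the cross bar of the steel wire hook (loop 34 wide, 71 long) that hangs from the lever. Closed, it is caught under the keeper on the case's -x face, at x -91, z 45.5 of the case.
- logger: The logger to dock: white box with a green band and top stripe and dark display, 58 long (its x) x 42 wide (its y) x 50 high, 0.17 to 0.34 kg. Origin: centre of its underside. It is in one of the two foam pockets; which one varies.
- spare: Grey module with an orange band and top stripe, same size and shape, in the other foam pocket; it stays there. Origin: centre of its underside.
- dock: White docking reader fixed to the bench, base 110 (its x) x 90 (its y). Origin: centre of the underside, z up. Two cheeks 63 apart on -x and +x, 40 wide, rise 53 above the seat (flared guides to 62) and cover the logger's short ends to the top: no finger fits there. On -y and +y it is open above lips 6 high, 48 apart.
- dock_seat (a point): Centre of the seat, 14 above the bench. Fully home, the logger's origin is here and its x axis lies along the dock's x, either way round; play 2.5 per end, 3 per side.
- bottle: Amber bottle with a blue cap, 60 across, 125 high, standing on the bench; bystander. Origin: centre of the underside.
- beaker: Glass beaker, 68 across, 90 high, standing on the bench; bystander. Origin: centre of the underside.
- paddle: Steel stirring paddle lying on the bench, shaft 10 thick and 250 long along its x, blade 74 wide; bystander. Origin: on the bench below its shaft.
There are look-alikes about, which are no part of the job. What is shaped like the dock but purple or yellow is not meant.

How it is judged:
On the way, in this order (a step that is already met when the one before it is completed fails the run):
1. the lever is lifted past centre and over (1.15 rad or more), so that the hook comes free (value of joint lever above 1.15 rad), for 0.1 s.
2. the lid is swung open beyond 1.1 rad (value of joint lid above 1.1 rad), for 0.2 s.
At the end, for the whole second after the job is handed in: The logger stands at rest in the dock: within 4 mm of the seat's centre, base on the seat (within 2.5 mm), upright, long axis along the dock's x (0.08 rad); the lid is open beyond 1.0 rad; the grey module is within 10 mm of where it was in its pocket (x of logger in the frame of dock between -0.004 and 0.004 m and y of logger in the frame of dock between -0.0045 and 0.0045 m and z of logger in the frame of dock between 0.011 and 0.0165 m and angle between the x axis of logger and the x axis of dock, either way round below 0.08 rad and angle between logger's own z axis and vertical below 0.06 rad and linear speed of logger below 0.01 m/s and value of joint lid above 1 rad and distance of spare from where it was at the start of the episode below 0.01 m); the robot touches nothing.
It fails at once if the logger is dropped (let go and falling faster than 0.7 m/s) (linear speed of logger above 0.7 m/s and contact force between the fingers and logger below 0.1 N).
It fails at once if the bottle, beaker or paddle is moved more than 30 mm (distance of any of bottle, beaker, paddle from where it was at the start of the episode above 0.03 m).
It also fails if it takes over 67 s, if anything falls off the work surface, if the arm or the gripper's body presses on something with over 40 N, if the wrist force passes 120 N, or if a joint passes its speed limit or range.

## Working session

There is one attempt and no reset: what is moved stays moved. The work goes in short steps, Python scripts to look and compute and a tool call to move; the robot and the scene stay as the last step left them, time stands still between calls to the robot, and variables do not carry over. Pictures are saved under pics/ and viewed, at most 13 in all, crops included, and the job is handed in when it is done.

Besides the shell and the picture viewer there is one more tool, called after "Emit:" by a JSON object that holds its "method" and its "body". servo_tool: Moves the arm, as the interface text tells. Its arguments: {"type":"object","properties":{"deltas":{"type":"string"},"grip_force":{"type":"number"}},"required":["deltas"]}

```bash
mkdir -p pics; ls; python3 - <<'E'
from bench import *
import cv2,numpy as np
s=sense();print(s)
for n in["scene","top"]:
    c=camera(n);cv2.imwrite(f"pics/{n}0.png",c["color"]);print(n,c["mtx"].tolist(),c["D"],np.round(c["R"],4).tolist(),c["t"])
    for o in["case","lever_tab","hook_bar","dock","logger","spare","bottle","beaker","paddle"]:
        try:print(o,[(round(m["score"],2),np.round(m["centre"]).tolist(),int(m["pixels"].sum())) for m in masks_of(o,n)[:4]])
        except Exception as e:print(o,e)
E
```

```text
pics
{'time': 0.0, 'q': array([ 1.24112522,  0.32185366, -0.07006981,  1.45169687,  0.02258877,
        1.37078269, -0.05692056]), 'dq': array([ 0.0013285 ,  0.00059354,  0.00120918, -0.00076317, -0.00030915,
       -0.00018596,  0.0005249 ]), 'tau': array([-1.95841162e-04, -4.93583143e+01, -3.82235432e-01, -3.14335442e+01,
        1.28947076e-02,  1.09395213e-02,  5.92965335e-06]), 'position': array([ 0.21884131, -0.61147527,  0.23019249]), 'eef_rot': array([ 9.85264048e-01,  1.71037427e-01, -2.12320486e-04, -9.53587281e-04]), 'force': array([ 0.08326113, -0.21768397, -0.1022113 ]), 'torque': array([-0.03692069, -0.01143204,  0.00308546]), 'grasp_force': 0.0, 'finger_gap': 0.08559678201206421}
scene [[561.6360458331756, 0.0, 311.69403412583716], [0.0, 561.6360458331756, 243.3872910506218], [0.0, 0.0, 1.0]] [-0.09502682  0.          0.          0.          0.        ] [[-0.5214, 0.8532, -0.0135], [0.7424, 0.4458, -0.5001], [-0.4207, -0.2708, -0.8658]] [ 0.36113073 -0.28746985  1.74512215]
case [(0.73, [406.0, 301.0], 6784)]
lever_tab [(0.51, [376.0, 285.0], 276)]
hook_bar []
dock [(0
[... 209 characters left out ...]
8.0], 463), (0.25, [406.0, 303.0], 6875)]
top [[617.9407370892019, 0.0, 312.5948711983013], [0.0, 617.9407370892019, 235.9352770913504], [0.0, 0.0, 1.0]] [0.06086677 0.         0.         0.         0.        ] [[0.0818, -0.9966, 0.0029], [-0.9736, -0.0805, -0.2134], [0.2129, 0.0146, -0.977]] [-0.13221018  0.5092802   1.49294967]
case [(0.65, [206.0, 226.0], 7221)]
lever_tab [(0.7, [236.0, 219.0], 297)]
hook_bar []
dock [(0.96, [473.0, 358.0], 1690), (0.86, [375.0, 335.0], 1592), (0.72, [297.0, 310.0], 1605), (0.56, [362.0, 260.0], 1513)]
logger []
spare [(0.29, [465.0, 290.0], 729)]
bottle [(0.6, [322.0, 142.0], 593)]
beaker [(0.69, [466.0, 293.0], 749)]
paddle [(0.82, [436.0, 182.0], 595)]
```

View pics/top0.png

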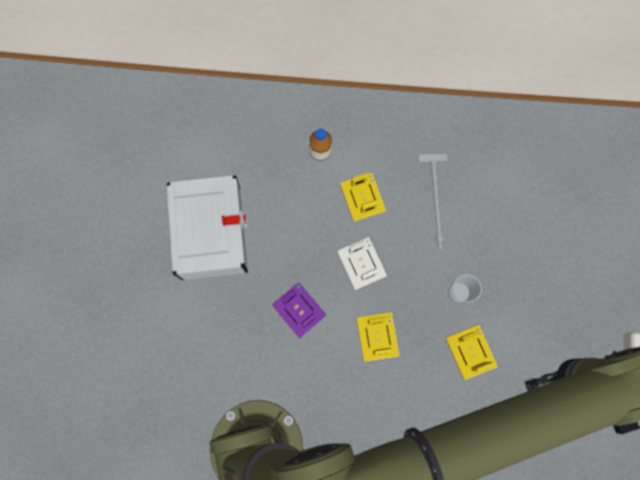

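View pics/scene0.png

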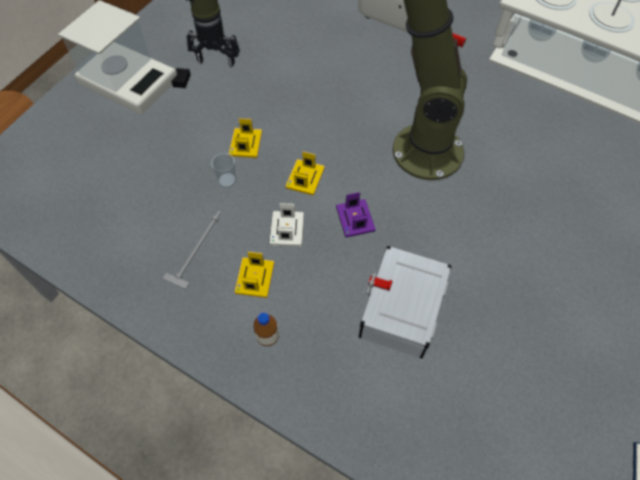

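The top picture shows the case at (206,226), with the red lever at (234,220) and its latch side to the right. The four dock-shaped things in the top view are: purple at (298,310), yellow at (362,197), (378,337) and (473,352), and white at (362,263). Only the white one fits. I'll confirm it in a crop and fit the poses.

```bash
cat > h.py <<'E'
import numpy as np,cv2
from bench import *
from scipy.optimize import minimize
from scipy.spatial.transform import Rotation as Ro
def proj(c,P):
    P=np.asarray(P,float).reshape(-1,3)
    return cv2.projectPoints(P,cv2.Rodrigues(np.array(c["R"]))[0],np.array(c["t"]),np.array(c["mtx"]),np.array(c["D"]))[0].reshape(-1,2)
def box(x0,x1,y0,y1,z0,z1):
    return np.array([[x,y,z] for x in(x0,x1) for y in(y0,y1) for z in(z0,z1)])
def place(p,P):
    c,s=np.cos(p[2]),np.sin(p[2])
    return np.asarray(P)@np.array([[c,s,0],[-s,c,0],[0,0,1]])+[p[0],p[1],0]
def sil(c,p,boxes,S=4):
    m=np.zeros((480*S,640*S),np.uint8)
    for b in boxes:
        h=cv2.convexHull(((proj(c,place(p,b))+.5)*S-.5).astype(np.float32))
        cv2.fillConvexPoly(m,np.round(h).astype(np.int32),1)
    return cv2.resize(m.astype(np.float32),(640,480),interpolation=cv2.INTER_AREA)
def fit(cs,ms,boxes,p0):
    def f(q):
        p=np.array(q)*[.01,.01,.1]; e=0
        for c,m in zip(cs,ms):
            s=sil(c,p,boxes); e+=1-np.minimum(s,m).sum()/np.maximum(s,m).sum()
        return e
    best=min((minimize(f,np.array([p0[0],p0[1],p0[2]+d])/[.01,.01,.1],method="Nelder-Mead",options=dict(initial_simplex=None,xatol=.01,fatol=1e-4)) for d in(-.15,0,.15)),key=lambda r:r.fun)
    return best.x*[.01,.01,.1],best.fun
def ground(c,uv,z):
    u=cv2.undistortPoints(np.array([[uv]],float),np.array(c["mtx"]),np.array(c["D"]))[0,0]
    R=np.array(c["R"]);C=-R.T@np.array(c["t"]);d=R.T@[u[0],u[1],1]
    return C+d*(z-C[2])/d[2]
CASE=[box(-.085,.085,-.115,.115,0,.0975)]
E
cat > a.py <<'E'
from h import *
cs=[camera("top"),camera("scene")]
near=lambda n,cam,uv:min(masks_of(n,cam),key=lambda m:np.hypot(*(np.array(m["centre"])-uv)))
mc=[near("case","top",(206,226)),near("case","scene",(406,301))]
md=[near("dock","top",(362,262)),near("dock","scene",(287,226))]
lt=[near("lever_tab","top",(236,219)),near("lever_tab","scene",(376,285))]
g=ground(cs[0],mc[0]["centre"],.09);gd=ground(cs[0],md[0]["centre"],.02)
print("case0",g,"dock0",gd)
pc,e=fit(cs,[m["pixels"].astype(np.float32) for m in mc],CASE,(g[0],g[1],np.pi/2));print("case",pc,e)
for k in(0,1):
    r,e=fit(cs[k:k+1],[mc[k]["pixels"].astype(np.float32)],CASE,pc);print(" single",k,r,e)
D=[box(-.055,.055,-.045,.045,0,.012),box(-.037,-.0315,-.02,.02,0,.07),box(.0315,.037,-.02,.02,0,.07)]
best=[]
for y in np.arange(0,np.pi,np.pi/6):
    best.append(fit(cs,[m["pixels"].astype(np.float32) for m in md],D,(gd[0],gd[1],y)))
for b in sorted(best,key=lambda b:b[1])[:3]:print("dock",*b)
pd=min(best,key=lambda b:b[1])[0]
for l,c in zip(lt,cs):
    w=ground(c,l["centre"],.107);print("lever c",w)
for n,uv in(("bottle",(320,157)),("beaker",(460,296)),("paddle",(436,182))):print(n,ground(cs[0],uv,0))
im=[]
for c,q in zip(cs,((362,262),(287,226))):
  for pp,B,uv in((pd,D,q),(pc,CASE,(206,226) if c is cs[0] else (406,301))):
    w=40 if B is D else 70
    S=300//w*1.0; x0,y0=uv[0]-w,uv[1]-w
    a=cv2.resize(c["color"][y0:y0+2*w,x0:x0+2*w],(300,300),interpolation=cv2.INTER_CUBIC)
    for b in B:
        h=cv2.convexHull(((proj(c,place(pp,b))-[x0,y0])*150/w).astype(np.float32)).astype(int)
        if len(im)>=0 : cv2.polylines(a,[h],1,(0,0,255),1)
    im.append(a)
cv2.imwrite("pics/c1.png",np.vstack([np.hstack(im[:2]),np.hstack(im[2:])]))
E
python3 a.py
```

```text
case0 [0.51835041 0.17286442 0.09      ] dock0 [ 0.47302096 -0.22305807  0.02      ]
case [0.51772547 0.17323499 1.7652551 ] 0.07153952121734619
 single 0 [0.51845123 0.17376203 1.76649469] 0.026307225227355957
 single 1 [0.51718795 0.17307816 1.75947804] 0.042211830615997314
dock [ 0.46939891 -0.22041552  3.64232464] 0.13177984952926636
dock [ 0.46915564 -0.22050536  0.50494987] 0.13182955980300903
dock [ 0.46905256 -0.22050621  0.50671349] 0.13329464197158813
lever c [0.53076525 0.09816991 0.107     ]
lever c [0.53933083 0.10016223 0.107     ]
bottle [ 0.74695438 -0.09120598  0.        ]
beaker [ 0.40591723 -0.47421142  0.        ]
paddle [ 0.70260489 -0.40202678  0.        ]
```

View pics/c1.png

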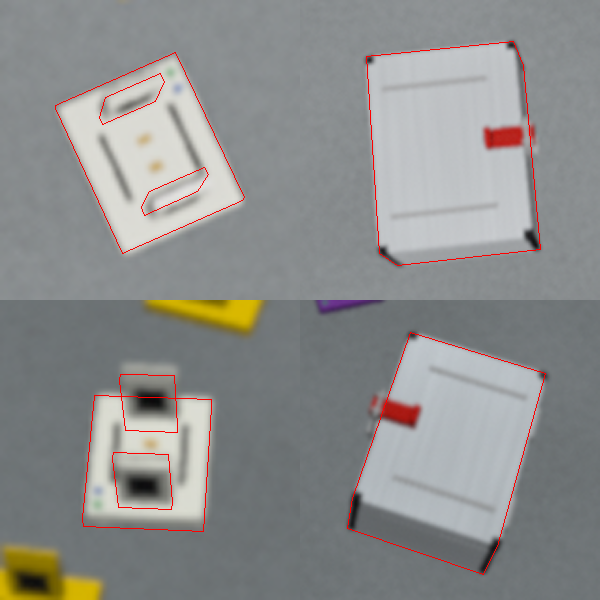

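The crop shows the outlines fitting. The white dock is at (0.469,-0.220) with its x axis at 0.50 rad, and the case is at (0.518,0.173) with yaw 1.765. Next I move to hover over the lever.

Emit:
{"method": "servo_tool", "body": {"deltas": "0 0.6 1 0.3 0 0 0.5; 0 1.2 2 0.6 0 0 1; 0 1.8 3 0.9 0 0 1.6; 0 2.3 4 1 0 0 2.2; 0 2.8 5 1.2 0 0 2.8; 0 3.3 6 1.2 0 0 3.4; 0 3.8 7 1.2 0 0 4; 0 4.3 8.0 1.2 0 0 4.5", "grip_force": 30}}

```text
time: 2.07
position: [0.3486, -0.3705, 0.2677]
eef_rot: [0.918, 0.398, -0.0, 0.0]
force: [0.2, -0.4, 0.6]
finger_gap: 0.0852
grasp_force: 0.0
```

Emit:
{"method": "servo_tool", "body": {"deltas": "0 0.5 1 0 0 0 0.6; 0 1 2 0 0 0 1.2; 0 1.5 3 0 0 0 1.7; 0 2 4 0 0 0 2.3; 0 2.4 5 0 0 0 2.8; 0 2.8 6 0 0 0 3.4; 0 3.2 7 0 0 0 4; 0 3.6 8 0 0 0 4.5"}}

```text
time: 2.73
position: [0.4565, -0.1304, 0.2677]
eef_rot: [0.799, 0.601, 0.0, 0.001]
force: [0.4, -0.1, 0.3]
finger_gap: 0.0852
grasp_force: 0.0
```

Emit:
{"method": "servo_tool", "body": {"deltas": "0 0.3 1 0 0 0 0.6; 0 0.6 2 0 0 0 1.2; 0 0.9 3 0 0 0 1.7; 0 1.2 4 0 0 0 2.3; 0 1.5 5 0 0 0 2.8; 0 1.8 6 0 0 0 3.4; 0 2.1 7 0 0 0 4; 0 2.4 7.5 0 0 0 4.5"}}

```text
time: 3.4
position: [0.5278, 0.0978, 0.268]
eef_rot: [0.635, 0.772, 0.001, -0.0]
force: [-0.7, -0.2, 0.4]
finger_gap: 0.0855
grasp_force: 0.0
```

```bash
cat >> h.py <<'E'
PC=[.5177,.1732,1.765]; PD=[.4692,-.2204,.502]
def wrist(path=None):
    s=sense();c=camera("wrist")
    T=np.eye(4);T[:3,:3]=Ro.from_quat(s["eef_rot"]).as_matrix();T[:3,3]=s["position"]
    W=T@np.array(c["T_tool_cam"]);c["R"]=W[:3,:3].T;c["t"]=-W[:3,:3].T@W[:3,3]
    if path:cv2.imwrite(path,c["color"])
    return s,c
E
python3 - <<'E'
from h import *
s,c=wrist()
print(s["q"],s["position"],s["eef_rot"],s["time"],c["T_tool_cam"])
im=c["color"].copy()
L=[[-.096,0,.103],[-.0495,0,.111]]
for p in proj(c,place(PC,L)):cv2.circle(im,tuple(int(a) for a in p),5,(255,0,0),2)
for b in[box(-.085,.085,-.115,.115,.0975,.0975)]:
    cv2.polylines(im,[cv2.convexHull(proj(c,place(PC,b)).astype(np.float32)).astype(int)],1,(0,0,255),1)
for m in masks_of("lever_tab","wrist")[:2]:print(m["score"],m["centre"],m["pixels"].sum())
cv2.imwrite("pics/w1.png",im)
E
```

```text
[ 0.51622884  0.1193518  -0.80369917  1.65513832  0.08581258  1.40242986
 -0.10366082] [0.52784465 0.0977997  0.26796748] [ 6.35099721e-01  7.72429501e-01  1.00276627e-03 -6.02394539e-05] 3.4 [[ 6.57563021e-04 -9.63176622e-01 -2.68868671e-01  6.83549753e-02]
 [ 9.99999698e-01  5.22018526e-04  5.75622226e-04 -3.44693455e-04]
 [-4.14071444e-04 -2.68868968e-01  9.63176675e-01 -1.43369703e-01]
 [ 0.00000000e+00  0.00000000e+00  0.00000000e+00  1.00000000e+00]]
0.94 [316.3, 213.2] 2381
```

View pics/w1.png

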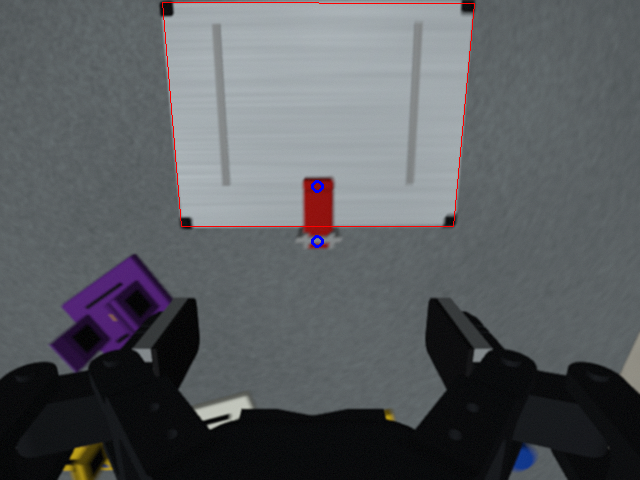

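The wrist picture shows the lever at (318,205), and the projected pivot (317,241) and tab (317,186) land on it. The case pose is confirmed, so I'll plan the grasp and the lifting arc.

```bash
cat >> h.py <<'E'
def cpose(xyz,th,PC=PC):
    "TCP at case-frame xyz, tool tilted th about -case y from pointing down, tool x along case x"
    p=place(PC,[xyz])[0]
    w=np.array([np.sin(PC[2]),-np.cos(PC[2]),0])
    R0=np.column_stack([[np.cos(PC[2]),np.sin(PC[2]),0],w,[0,0,-1]])
    return p,Ro.from_rotvec(w*th).as_matrix()@R0
def delta(pR,s=None,ref=None):
    s=s or sense()
    if ref is None: ref=(s["position"],Ro.from_quat(s["eef_rot"]).as_matrix())
    d=(pR[0]-ref[0])/.03; w=np.degrees(Ro.from_matrix(pR[1]@ref[1].T).as_rotvec())/6
    return " ".join("%.2f"%a for a in[*d,*w])
def arcR(c,a):  # rotate in case xz plane about (c) by a: +x -> +z
    return lambda x,z:(c[0]+(x-c[0])*np.cos(a)-(z-c[1])*np.sin(a),c[1]+(x-c[0])*np.sin(a)+(z-c[1])*np.cos(a))
G=(-.0555,.104);T0=np.radians(-20);PIV=(-.096,.103);HIN=(.085,.0755)
def lever(a,phi=0):
    x,z=arcR(PIV,a)(*G); x,z=arcR(HIN,-phi)(x,z)
    return cpose((x,0,z),T0+a-phi)
E
python3 - <<'E'
from h import *
p,R=lever(0);print("pre",delta((p-.07*R[:,2],R)));print("grasp",delta((p,R)),"diff",.07*R[:,2]/.03)
E
```

```text
pre -0.15 1.50 -3.26 -3.29 -0.64 0.00
grasp 0.00 0.72 -5.45 -3.29 -0.64 0.00 diff [ 0.15401129 -0.78304504 -2.19261612]
```

Emit:
{"method": "servo_tool", "body": {"deltas": "0.3 0 0.4 -0.7 -0.8 -0.16 0; 0.5 -0.1 0.8 -1.5 -1.7 -0.33 0; 0.5 -0.1 1.2 -2.4 -2.5 -0.5 0; 0.5 -0.15 1.5 -3.26 -3.29 -0.64 0; 0.5 -0.1 1.25 -4 -3.29 -0.64 0; 0.5 -0.05 1 -4.7 -3.29 -0.64 0; 0.5 0 0.72 -5.45 -3.29 -0.64 0; 0.5 0 0.72 -5.45 -3.29 -0.64 0", "grip_force": 40}}

```text
time: 4.17
position: [0.5259, 0.1105, 0.0999]
eef_rot: [0.629, 0.757, -0.114, 0.133]
force: [-0.6, -0.7, -0.9]
finger_gap: 0.0424
grasp_force: 0.0
```

```bash
python3 - <<'E'
from h import *
s,c=wrist();print(s["position"],s["finger_gap"],s["force"],delta(lever(0),s))
im=c["color"].copy()
for p in proj(c,place(PC,[[-.096,0,.103],[-.0495,0,.111]])):cv2.circle(im,tuple(int(a) for a in p),5,(255,0,0),2)
cv2.imwrite("pics/w2.png",im)
E
```

```text
[0.52588846 0.1104874  0.0998549 ] 0.04242049293643114 [-0.63443671 -0.72111823 -0.89074099] 0.08 0.28 0.14 0.05 -0.04 0.10
```

View pics/w2.png

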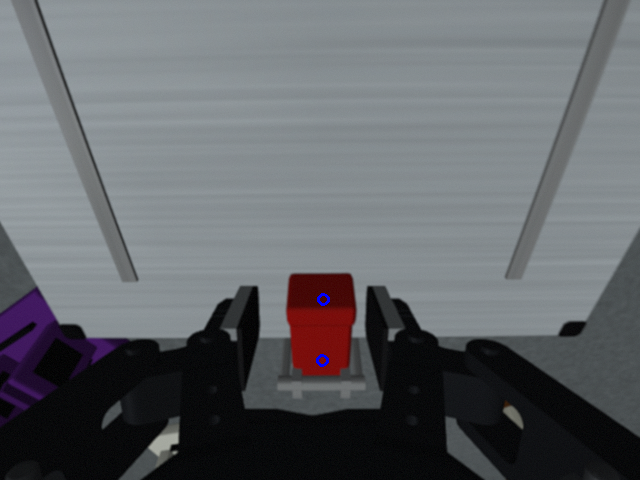

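The tab sits centred between the pads at (322,300). The tool is a few mm off its target, so I'll correct that and hold.

Emit:
{"method": "servo_tool", "body": {"deltas": "0.5 0 0 0 0 0 0; 0.5 0 0 0 0 0 0; 0.5 0 0 0 0 0 0"}}

```text
time: 4.47
position: [0.529, 0.1152, 0.1056]
eef_rot: [0.629, 0.758, -0.11, 0.136]
force: [-0.6, 0.0, 1.0]
finger_gap: 0.0426
grasp_force: 0.0
```

```bash
python3 - <<'E'
from h import *
s=sense();print(s["position"],s["q"],s["force"],delta(lever(0),s))
E
```

```text
[0.52902916 0.11515376 0.10560417] [ 0.20645208  0.35218639 -0.80644017  1.83137784  0.60657397  1.2695034
 -0.64585366] [-0.55414695  0.02606263  0.95403151] -0.02 0.12 -0.05 0.01 0.05 0.07
```

Emit:
{"method": "servo_tool", "body": {"deltas": "0.5 0 0.1 0 0 0 0; 0.5 0 0.1 0 0 0 0; 0.7 0 0.1 0 0 0 0; 1 0 0.1 0 0 0 0; 1 0 0.1 0 0 0 0; 1 0 0.1 0 0 0 0; 1 0 0.1 0 0 0 0; 1 0 0.1 0 0 0 0", "grip_force": 40}}

```text
time: 5.13
position: [0.5279, 0.118, 0.1043]
eef_rot: [0.628, 0.758, -0.111, 0.135]
force: [-2.8, 1.7, 5.0]
finger_gap: 0.023
grasp_force: 42.8
```

```bash
python3 - <<'E'
from h import *
s=sense();print(s["position"],s["finger_gap"],s["grasp_force"],s["force"],delta(lever(0),s))
l0=lever(0)
for a in np.arange(.2,1.61,.1):print("%.2f"%a,delta(lever(a),ref=l0))
E
```

```text
[0.52788507 0.1180246  0.10431415] 0.02301449565682204 42.79343783855438 [-2.83083006  1.73289837  5.01904761] 0.02 0.02 -0.01 0.02 0.02 0.06
0.20 0.01 -0.03 0.27 1.87 0.37 -0.00
0.30 0.01 -0.07 0.40 2.81 0.55 0.00
0.40 0.02 -0.12 0.52 3.75 0.74 0.00
0.50 0.03 -0.18 0.64 4.68 0.92 -0.00
0.60 0.05 -0.25 0.76 5.62 1.11 0.00
0.70 0.07 -0.33 0.86 6.56 1.29 -0.00
0.80 0.08 -0.43 0.96 7.50 1.47 -0.00
0.90 0.10 -0.53 1.04 8.43 1.66 -0.00
1.00 0.13 -0.64 1.12 9.37 1.84 0.00
1.10 0.15 -0.75 1.18 10.31 2.03 -0.00
1.20 0.17 -0.88 1.24 11.24 2.21 0.00
1.30 0.20 -1.00 1.28 12.18 2.40 -0.00
1.40 0.22 -1.13 1.30 13.12 2.58 0.00
1.50 0.25 -1.26 1.32 14.05 2.76 0.00
1.60 0.27 -1.40 1.32 14.99 2.95 -0.00
```

Emit:
{"method": "servo_tool", "body": {"deltas": "1 0 -0.01 0.13 0.94 0.18 0; 1 0.01 -0.03 0.27 1.87 0.37 0; 1 0.01 -0.07 0.4 2.81 0.55 0; 1 0.02 -0.12 0.52 3.75 0.74 0; 1 0.03 -0.18 0.64 4.68 0.92 0; 1 0.05 -0.25 0.76 5.62 1.11 0; 1 0.07 -0.33 0.86 6.56 1.29 0; 1 0.08 -0.43 0.96 7.5 1.47 0"}}

```text
time: 5.8
position: [0.5302, 0.1057, 0.1334]
eef_rot: [0.621, 0.751, 0.143, -0.174]
force: [-0.8, 3.3, -4.1]
finger_gap: 0.0227
grasp_force: 41.6
```

```bash
python3 - <<'E'
from h import *
s=sense();print(s["q"],s["position"],s["finger_gap"],s["grasp_force"],s["force"],delta(lever(.8),s))
for a in np.arange(.9,1.61,.1):print("%.2f"%a,delta(lever(a),ref=lever(.8)))
E
```

```text
[ 0.83020261  0.39090053 -0.93694118  1.80308373 -0.15270133  1.15812606
  0.17599768] [0.53024677 0.10568615 0.13342144] 0.022680776544365858 41.620322316884995 [-0.79133799  3.27825439 -4.12773152] 0.02 0.01 -0.02 -0.04 -0.03 0.05
0.90 0.02 -0.10 0.09 0.94 0.18 0.00
1.00 0.04 -0.21 0.16 1.87 0.37 0.00
1.10 0.06 -0.33 0.23 2.81 0.55 0.00
1.20 0.09 -0.45 0.28 3.75 0.74 0.00
1.30 0.11 -0.58 0.32 4.68 0.92 0.00
1.40 0.14 -0.71 0.34 5.62 1.11 0.00
1.50 0.16 -0.84 0.36 6.56 1.29 0.00
1.60 0.19 -0.97 0.36 7.50 1.47 0.00
```

Emit:
{"method": "servo_tool", "body": {"deltas": "1 0.02 -0.1 0.09 0.94 0.18 0; 1 0.04 -0.21 0.16 1.87 0.37 0; 1 0.06 -0.33 0.23 2.81 0.55 0; 1 0.09 -0.45 0.28 3.75 0.74 0; 1 0.11 -0.58 0.32 4.68 0.92 0; 1 0.14 -0.71 0.34 5.62 1.11 0; 1 0.16 -0.84 0.36 6.56 1.29 0; 1 0.16 -0.84 0.36 6.56 1.29 0"}}

```text
time: 6.47
position: [0.5356, 0.0785, 0.1435]
eef_rot: [0.535, 0.64, 0.348, -0.428]
force: [-1.2, 1.5, 6.6]
finger_gap: 0.0226
grasp_force: 42.4
```

```bash
python3 - <<'E'
from h import *
s=sense();print(s["q"],s["position"],s["finger_gap"],s["grasp_force"],s["force"],delta(lever(1.5),s))
for a in np.arange(.1,1.51,.1):print("%.2f"%a,delta(lever(1.5,a),ref=lever(1.5)))
E
```

```text
[ 1.03657017  0.86035961 -0.93797453  1.6741505  -0.41849508  1.38488305
  0.49673515] [0.53559553 0.07850936 0.14349321] 0.02263925642865277 42.41243273019791 [-1.23062444  1.48768345  6.60562965] 0.01 0.08 -0.00 -0.14 -0.14 0.08
0.10 -0.05 0.25 0.58 -0.94 -0.18 0.00
0.20 -0.11 0.56 1.14 -1.87 -0.37 0.00
0.30 -0.18 0.92 1.66 -2.81 -0.55 0.00
0.40 -0.26 1.33 2.15 -3.75 -0.74 0.00
0.50 -0.35 1.78 2.59 -4.68 -0.92 0.00
0.60 -0.45 2.28 2.98 -5.62 -1.11 -0.00
0.70 -0.55 2.81 3.31 -6.56 -1.29 0.00
0.80 -0.66 3.37 3.60 -7.50 -1.47 0.00
0.90 -0.78 3.96 3.82 -8.43 -1.66 0.00
1.00 -0.90 4.56 3.98 -9.37 -1.84 0.00
1.10 -1.02 5.18 4.08 -10.31 -2.03 0.00
1.20 -1.14 5.81 4.12 -11.24 -2.21 0.00
1.30 -1.27 6.43 4.09 -12.18 -2.40 0.00
1.40 -1.39 7.05 4.00 -13.12 -2.58 0.00
1.50 -1.51 7.66 3.85 -14.05 -2.76 0.00
```

Emit:
{"method": "servo_tool", "body": {"deltas": "1 -0.02 0.12 0.29 -0.47 -0.09 0; 1 -0.05 0.25 0.58 -0.94 -0.18 0; 1 -0.11 0.56 1.14 -1.87 -0.37 0; 1 -0.18 0.92 1.66 -2.81 -0.55 0; 1 -0.26 1.33 2.15 -3.75 -0.74 0; 1 -0.35 1.78 2.59 -4.68 -0.92 0; 1 -0.45 2.28 2.98 -5.62 -1.11 0; 1 -0.55 2.81 3.31 -6.56 -1.29 0"}}

```text
time: 7.13
position: [0.5189, 0.1623, 0.2423]
eef_rot: [0.624, 0.751, 0.139, -0.169]
force: [0.5, -0.4, -7.3]
finger_gap: 0.0227
grasp_force: 41.5
```

```bash
python3 - <<'E'
from h import *
s=sense();print(s["q"],s["position"],s["finger_gap"],s["grasp_force"],s["force"],delta(lever(1.5,.7),s))
for a in np.arange(.8,1.51,.1):print("%.2f"%a,delta(lever(1.5,a),ref=lever(1.5,.7)))
E
```

```text
[ 0.84617426  0.24904369 -1.04331695  1.71119352 -0.23405992  1.31295679
  0.06143374] [0.51888047 0.1622921  0.24232056] 0.02273760172674382 41.53352826833725 [ 0.51106166 -0.38767703 -7.28966696] 0.01 0.09 0.02 0.10 -0.01 0.09
0.80 -0.11 0.56 0.28 -0.94 -0.18 0.00
0.90 -0.23 1.15 0.51 -1.87 -0.37 -0.00
1.00 -0.34 1.75 0.67 -2.81 -0.55 0.00
1.10 -0.47 2.37 0.77 -3.75 -0.74 0.00
1.20 -0.59 3.00 0.81 -4.68 -0.92 0.00
1.30 -0.71 3.62 0.78 -5.62 -1.11 0.00
1.40 -0.83 4.24 0.69 -6.56 -1.29 0.00
1.50 -0.95 4.85 0.54 -7.50 -1.47 -0.00
```

Emit:
{"method": "servo_tool", "body": {"deltas": "1 -0.11 0.56 0.28 -0.94 -0.18 0; 1 -0.23 1.15 0.51 -1.87 -0.37 0; 1 -0.34 1.75 0.67 -2.81 -0.55 0; 1 -0.47 2.37 0.77 -3.75 -0.74 0; 1 -0.59 3 0.81 -4.68 -0.92 0; 1 -0.71 3.62 0.78 -5.62 -1.11 0; 1 -0.83 4.24 0.69 -6.56 -1.29 0; 1 -0.83 4.24 0.69 -6.56 -1.29 0"}}

```text
time: 7.8
position: [0.4904, 0.3032, 0.2624]
eef_rot: [0.625, 0.77, -0.076, 0.099]
force: [2.2, 5.4, 1.9]
finger_gap: 0.023
grasp_force: 42.6
```

Emit:
{"method": "servo_tool", "body": {"deltas": "1 0 0 0 0 0 0; 1 0 0 0 0 0 0; 1 0 0 0 0 0 0; 0.5 0 0 0 0 0 0; 0.5 0 0 0 0 0 0; 0.5 0 0 0 0 0 0"}}

```text
time: 8.3
position: [0.4951, 0.2888, 0.2636]
eef_rot: [0.635, 0.763, -0.079, 0.097]
force: [0.0, 0.1, 1.4]
finger_gap: 0.0424
grasp_force: 0.0
```

```bash
python3 - <<'E'
from h import *
s=sense();print(s["q"],s["position"],s["finger_gap"],s["grasp_force"],s["force"],delta(lever(1.5,1.4),s))
print(Ro.from_quat(s["eef_rot"]).as_matrix()[:,2])
cs=[camera("top"),camera("scene")]
a=cs[0]["color"][150:310,120:280];b=cs[1]["color"][200:360,320:480]
cv2.imwrite("pics/o1.png",np.hstack([cv2.resize(a,(400,400)),cv2.resize(b,(400,400))]))
for n in("logger","spare"):
  for k,c in zip(("top","scene"),cs):
    print(n,k,[(round(m["score"],2),np.round(m["centre"]).tolist(),int(m["pixels"].sum())) for m in masks_of(n,k)[:4]])
E
```

```text
[ 0.07430149  0.37891155 -1.00727582  1.50271341  0.50451192  1.60980228
 -0.7697585 ] [0.49508979 0.28877953 0.26359586] 0.042365901726074136 0.0 [0.00968871 0.05759282 1.37612996] -0.03 0.12 -0.00 0.02 0.03 0.11
[ 0.04774108 -0.2448104  -0.96839489]
logger top [(0.94, [204.0, 210.0], 372)]
logger scene [(0.7, [403.0, 315.0], 331)]
spare top [(0.67, [208.0, 243.0], 413)]
spare scene [(0.88, [410.0, 285.0], 334)]
```

View pics/o1.png

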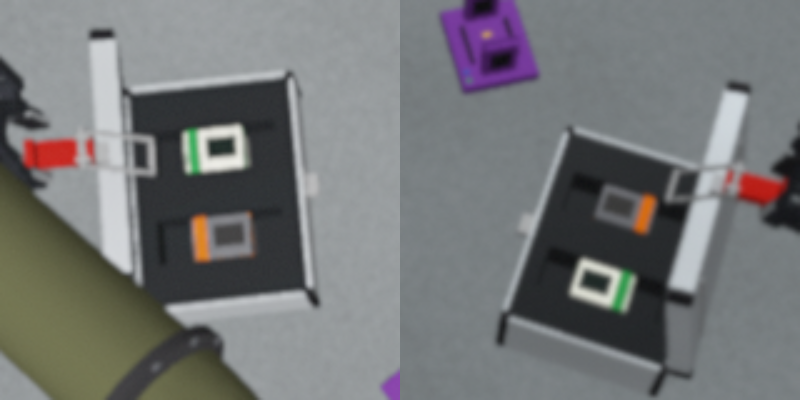

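The lid stands open at about 1.4 rad. The white/green logger is at top (204,210), in the pocket at case y = -45. The grey module is at (208,243). I'll swing the lid a little further, to take it and the hook out of the way.

```bash
python3 - <<'E'
from h import *
for a in (1.5,1.6,1.66,1.7):print("%.2f"%a,delta(lever(1.5,a),ref=lever(1.5,1.4)))
p,R=lever(1.5,1.66);print("retreat 100mm",-R[:,2]*.1/.03)
E
```

```text
1.50 -0.12 0.61 -0.15 -0.94 -0.18 -0.00
1.60 -0.24 1.20 -0.37 -1.87 -0.37 -0.00
1.66 -0.30 1.54 -0.52 -2.44 -0.48 0.00
1.70 -0.35 1.76 -0.64 -2.81 -0.55 0.00
retreat 100mm [-0.31351209  1.59400056  2.91066719]
```

Emit:
{"method": "servo_tool", "body": {"deltas": "1 0 0.05 0 0 0 0; 1 0 0.05 0 0 0 0; 1 0 0.05 0 0 0 0; 1 -0.06 0.3 -0.08 -0.47 -0.09 0; 1 -0.12 0.6 -0.15 -0.94 -0.18 0; 1 -0.18 0.9 -0.26 -1.4 -0.28 0; 1 -0.24 1.2 -0.37 -1.87 -0.37 0; 1 -0.3 1.54 -0.52 -2.44 -0.48 0"}}

```text
time: 9.27
position: [0.4844, 0.3364, 0.2482]
eef_rot: [0.617, 0.744, -0.162, 0.197]
force: [-4.4, -2.9, -0.8]
finger_gap: 0.0228
grasp_force: 42.8
```

Emit:
{"method": "servo_tool", "body": {"deltas": "1 0 0 0 0 0 0; 0.5 0 0 0 0 0 0; 0.4 0 0 0 0 0 0; 0.4 0 0 0 0 0 0; 0.4 -0.05 0.25 0.45 0 0 0; 0.4 -0.1 0.5 0.9 0 0 0; 0.4 -0.2 1 1.8 0 0 0; 0.4 -0.3 1.6 2.9 0 0 0"}}

```text
time: 9.93
position: [0.4773, 0.3824, 0.335]
eef_rot: [0.619, 0.743, -0.162, 0.196]
force: [0.7, 0.6, 0.6]
finger_gap: 0.0515
grasp_force: 0.0
```

```bash
python3 - <<'E'
from h import *
s=sense();print(s["q"],s["position"],s["eef_rot"],s["force"],s["time"])
cs=[camera("top"),camera("scene")]
a=cs[0]["color"][150:310,120:280];b=cs[1]["color"][200:360,320:480]
cv2.imwrite("pics/o2.png",np.hstack([cv2.resize(a,(400,400)),cv2.resize(b,(400,400))]))
PD2=place(PC,[[0,-.045,.07]])[0];print(PD2)
E
```

```text
[-0.39332724  0.58137519 -0.89442904  1.15352063  0.74183454  2.02035549
 -0.93252058] [0.47730539 0.38240761 0.33504013] [ 0.61877981  0.74338032 -0.16154216  0.19596268] [0.65563731 0.60794329 0.59605334] 9.9333
[0.56185407 0.18188434 0.07      ]
```

View pics/o2.png

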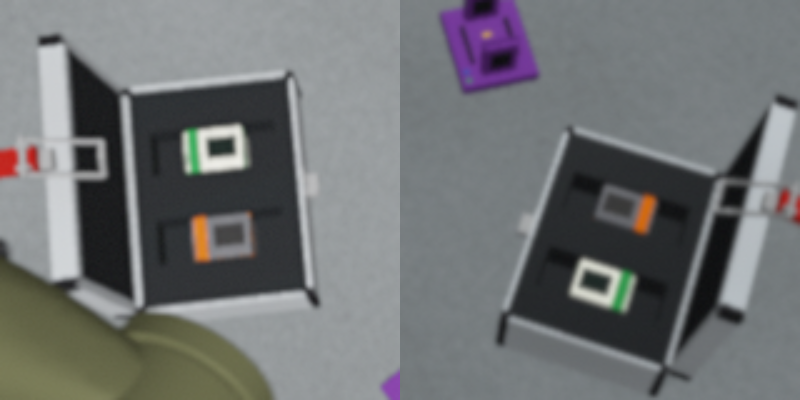

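The lid is now past vertical at about 1.66 rad, with the hook out over the hinge side. Next I plan the logger pick: grip it by its short ends, then regrip across its width on the bench, because the dock's cheeks cover the ends.

```bash
cat >> h.py <<'E'
def down(x,y,z,yaw):
    "tool straight down, tool x axis at yaw"
    c,s=np.cos(yaw),np.sin(yaw)
    return np.array([x,y,z]),np.array([[c,s,0],[s,-c,0],[0,0,-1.]])
E
python3 - <<'E'
from h import *
s=sense();cs=[camera("top"),camera("scene")]
P=[];
for c,uv in zip(cs,((162,213),(448,284))):
    a,b=ground(c,uv,0),ground(c,uv,.3);P.append((a,(b-a)/np.linalg.norm(b-a)))
A=np.column_stack([P[0][1],-P[1][1]]);t=np.linalg.lstsq(A,P[1][0]-P[0][0],rcond=None)[0]
X=(P[0][0]+t[0]*P[0][1]+P[1][0]+t[1]*P[1][1])/2;d=X-[PC[0],PC[1],0]
u=np.array([np.cos(PC[2]),np.sin(PC[2]),0]);v=np.array([-u[1],u[0],0]);print("hook tip case",d@u,d@v,X[2])
L=place(PC,[[0,-.045,0]])[0]
h1=cpose((0,-.045,.34),0);h2=down(L[0],L[1],.30,PC[2]-np.pi/2)
print("untilt",delta(h1,s));print("yaw",delta(h2,ref=h1))
E
```

```text
hook tip case 0.07912919592000019 -0.004589449223272405 0.21692444442690706
untilt 2.88 -6.86 -0.01 4.71 1.00 0.08
yaw 0.00 0.00 -1.33 -0.00 -0.00 -15.00
```

Emit:
{"method": "servo_tool", "body": {"deltas": "0.1 0 0 0.8 0.5 0.1 0; 0.1 0.4 -0.9 1 1.2 0.3 0; 0.1 0.8 -1.9 1 2 0.4 0; 0.1 1.2 -3 0.9 2.8 0.6 0; 0.1 1.7 -4 0.7 3.5 0.7 0; 0.1 2.1 -5 0.5 4.2 0.9 0; 0.1 2.5 -6 0.2 4.71 1 0.08; 0.1 2.88 -6.86 0 4.71 1 0.08", "grip_force": 60}}

```text
time: 10.8
position: [0.5643, 0.1701, 0.3331]
eef_rot: [0.639, 0.769, -0.005, 0.001]
force: [1.8, -1.1, -0.0]
finger_gap: 0.077
grasp_force: 0.0
```

Emit:
{"method": "servo_tool", "body": {"deltas": "0.1 0 0 0 0 0 -1.1; 0.1 0 0 0 0 0 -2.2; 0.1 0 0 0 0 0 -3.3; 0.1 0 0 0 0 0 -4.4; 0.1 0 0 0 0 0 -5.5; 0.1 0 0 0 0 0 -6.6; 0.1 0 0 0 0 0 -7.7; 0.1 0 0 0 0 0 -8.8"}}

```text
time: 11.47
position: [0.5621, 0.177, 0.3336]
eef_rot: [0.914, 0.406, -0.005, -0.001]
force: [-0.6, -1.3, -1.0]
finger_gap: 0.0771
grasp_force: 0.0
```

Emit:
{"method": "servo_tool", "body": {"deltas": "0.1 0 0 0 0 0 -1.1; 0.1 0 0 -0.3 0 0 -2.2; 0.1 0 0 -0.6 0 0 -3.3; 0.1 0 0 -1 0 0 -4.4; 0.1 0 0 -1.3 0 0 -5.4; 0.1 0 0 -1.3 0 0 -6.2; 0.1 0 0 -1.3 0 0 -6.2; 0.1 0 0 -1.3 0 0 -6.2"}}

```text
time: 12.13
position: [0.5622, 0.1777, 0.2951]
eef_rot: [0.995, 0.098, -0.004, -0.002]
force: [1.1, -0.6, 0.6]
finger_gap: 0.0766
grasp_force: 0.0
```

```bash
python3 - <<'E'
from h import *
s,c=wrist();print(s["q"],s["position"],s["eef_rot"],s["finger_gap"],s["time"])
L=place(PC,[[0,-.045,0]])[0]
print("to .17",delta(down(L[0],L[1],.17,PC[2]-np.pi/2),s))
im=c["color"].copy()
for y,k in((-.045,(0,0,255)),(.045,(255,0,0))):
    cv2.polylines(im,[cv2.convexHull(proj(c,place(PC,box(-.029,.029,y-.021,y+.021,.07,.07))).astype(np.float32)).astype(int)],1,k,1)
for n in("logger","spare"):print(n,[(m["score"],m["centre"]) for m in masks_of(n,"wrist")[:2]])
cv2.imwrite("pics/w3.png",im)
E
```

```text
[ 0.29548942  0.25141755 -0.77376752  1.47970126  0.16880159  1.48812493
 -1.85166802] [0.56216018 0.17770655 0.29511944] [ 0.99515822  0.0981756  -0.0042665  -0.0018625 ] 0.07661215554372691 12.1333
to .17 -0.01 0.14 -4.17 -0.03 -0.08 -0.02
logger [(0.98, [307.4, 198.8])]
spare [(0.91, [311.5, 285.6])]
```

View pics/w3.png

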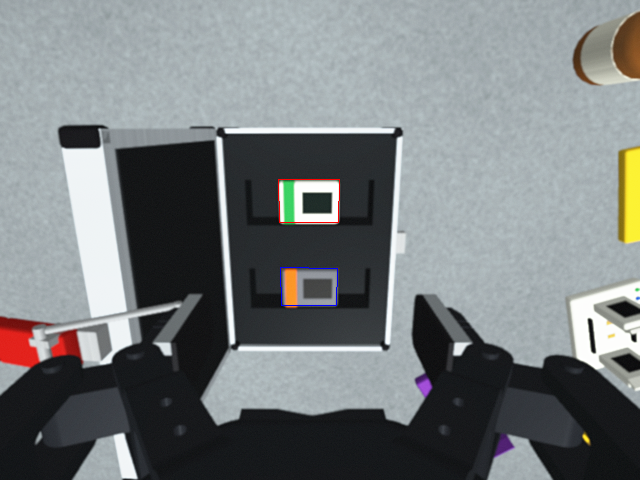

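The red outline fits the logger at (309,201) to within a pixel or two. Descending.

Emit:
{"method": "servo_tool", "body": {"deltas": "0.1 0 0.14 -0.9 0 -0.08 0; 0.1 0 0.14 -1.8 0 -0.08 0; 0.1 0 0.14 -2.8 0 -0.08 0; 0.1 0 0.14 -3.8 0 -0.08 0; 0.1 0 0.14 -4.8 0 -0.08 0; 0.1 0 0.14 -5.6 0 -0.08 0; 0.1 0 0.14 -6 0 -0.08 0; 0.1 0 0.14 -6 0 -0.08 0"}}

```text
time: 12.95
position: [0.5605, 0.1827, 0.113]
eef_rot: [0.995, 0.099, -0.002, -0.002]
force: [-0.5, -0.9, -0.6]
finger_gap: 0.0773
grasp_force: 0.0
```

Emit:
{"method": "servo_tool", "body": {"deltas": "0.1 0 0 0 0 0 0; 0.1 0 0 0 0 0 0; 0.1 0 0 0 0 0 0; 0.1 0 0 0 0 0 0"}}

```text
time: 13.28
position: [0.5633, 0.184, 0.1176]
eef_rot: [0.995, 0.098, 0.002, -0.002]
force: [-0.3, -0.6, -0.4]
finger_gap: 0.077
grasp_force: 0.0
```

```bash
python3 - <<'E'
from h import *
s=sense();print(s["position"],s["eef_rot"],s["force"],s["finger_gap"],s["q"])
L=place(PC,[[0,-.045,0]])[0]
print(delta(down(L[0],L[1],.031,PC[2]-np.pi/2),s))
E
```

```text
[0.56333622 0.18401667 0.11756892] [ 0.99515649  0.09826641  0.00183632 -0.00197627] [-0.27556068 -0.55636238 -0.35032108] 0.07703969248195042 [ 0.25716011  0.36959889 -0.74241764  1.71879294  0.26775426  1.15339438
 -1.93406058]
-0.05 -0.07 -2.89 -0.04 0.03 -0.03
```

Emit:
{"method": "servo_tool", "body": {"deltas": "0.1 -0.05 -0.07 -0.6 0 0 0; 0.1 -0.05 -0.07 -1.2 0 0 0; 0.1 -0.05 -0.07 -1.8 0 0 0; 0.1 -0.05 -0.07 -2.3 0 0 0; 0.1 -0.05 -0.07 -2.6 0 0 0; 0.1 -0.05 -0.07 -2.8 0 0 0; 0.1 -0.05 -0.07 -2.8 0 0 0; 0.1 -0.05 -0.07 -2.8 0 0 0"}}

```text
time: 13.95
position: [0.5612, 0.1818, 0.0325]
eef_rot: [0.995, 0.098, 0.001, -0.002]
force: [0.4, -1.3, 0.0]
finger_gap: 0.0769
grasp_force: 0.0
```

Emit:
{"method": "servo_tool", "body": {"deltas": "0.3 0 0 0 0 0 0; 0.6 0 0 0 0 0 0; 1 0 0 0 0 0 0; 1 0 0 0 0 0 0; 1 0 0 0 0 0 0; 1 0 0 0 0 0 0; 1 0 0 0 0 0 0", "grip_force": 60}}

```text
time: 14.53
position: [0.5618, 0.1821, 0.0333]
eef_rot: [0.995, 0.098, 0.002, -0.002]
force: [-0.8, 0.4, 5.9]
finger_gap: 0.0571
grasp_force: 65.3
```

Emit:
{"method": "servo_tool", "body": {"deltas": "1 0 0 0.4 0 0 0; 1 0 0 0.9 0 0 0; 1 0 0 1.5 0 0 0; 1 0 0 2.2 0 0 0; 1 0 0 3 0 0 0; 1 0 0 3.8 0 0 0; 1 0 0 4.6 0 0 0; 1 0 0 5.2 0 0 0"}}

```text
time: 15.2
position: [0.5605, 0.1814, 0.1899]
eef_rot: [0.995, 0.098, 0.001, -0.002]
force: [1.1, 0.9, -3.4]
finger_gap: 0.0574
grasp_force: 67.2
```

Emit:
{"method": "servo_tool", "body": {"deltas": "1 0 -0.4 0 0 0 0; 1 0 -1.2 0 0 0 0; 1 0 -2.2 0 0 0 0; 1 0 -3.2 0 0 0 0; 1 0 -4.2 0 0 0 0; 1 0 -5.2 0 0 0 0; 1 0 -6.2 0 0 0 0; 1 0 -7.2 0 0 0 0"}}

```text
time: 15.87
position: [0.5589, -0.0373, 0.1862]
eef_rot: [0.995, 0.098, -0.001, -0.002]
force: [1.6, -0.6, -3.7]
finger_gap: 0.0578
grasp_force: 67.4
```

Emit:
{"method": "servo_tool", "body": {"deltas": "1 0 -0.3 -0.5 0 0 0; 1 0 -0.3 -1.2 0 0 0; 1 0 -0.3 -2 0 0 0; 1 0 -0.3 -2.8 0 0 0; 1 0 -0.3 -3.5 0 0 0; 1 0 -0.3 -4 0 0 0; 1 0 -0.3 -4 0 0 0; 1 0 -0.3 -4 0 0 0"}}

```text
time: 16.53
position: [0.5588, -0.0442, 0.0662]
eef_rot: [0.995, 0.098, -0.002, -0.002]
force: [1.1, 0.4, -2.2]
finger_gap: 0.0577
grasp_force: 67.2
```

```bash
python3 - <<'E'
from h import *
s=sense();print(s["position"],s["eef_rot"],s["force"],s["finger_gap"],s["grasp_force"],s["q"])
R=Ro.from_quat(s["eef_rot"]).as_matrix();print(R[:,2],delta((s["position"],down(0,0,0,PC[2]-np.pi/2)[1]),s))
E
```

```text
[ 0.55876305 -0.04422304  0.06617651] [ 0.99518375  0.09798634 -0.00165129 -0.00229279] [ 1.13807401  0.39705931 -2.22364903] 0.05771195574807401 67.18780517578125 [ 0.5751656   0.34219781 -0.62793425  1.83795722  0.22583476  1.03800504
 -1.51605381]
[-0.00373601  0.00423988 -0.99998403] 0.00 0.00 0.00 -0.04 -0.04 -0.02
```

Emit:
{"method": "servo_tool", "body": {"deltas": "1 0 0 -0.5 -0.04 -0.04 0; 1 0 0 -1 -0.04 -0.04 0; 1 0 0 -1.3 -0.04 -0.04 0; 1 0 0 -1.5 -0.04 -0.04 0; 1 0 0 -1.6 -0.04 -0.04 0; 1 0 0 -1.65 -0.04 -0.04 0; 1 0 0 -1.7 -0.04 -0.04 0; 1 0 0 -1.7 -0.04 -0.04 0"}}

```text
time: 17.2
position: [0.5612, -0.0436, 0.0173]
eef_rot: [0.995, 0.098, 0.003, 0.001]
force: [0.9, 0.0, -2.5]
finger_gap: 0.0573
grasp_force: 67.4
```

Emit:
{"method": "servo_tool", "body": {"deltas": "1 0 0 0 0 0 0; 1 0 0 -0.03 0 0 0; 1 0 0 -0.06 0 0 0; 1 0 0 -0.06 0 0 0"}}

```text
time: 17.53
position: [0.5607, -0.0435, 0.015]
eef_rot: [0.995, 0.098, 0.002, 0.0]
force: [-0.6, 0.5, -3.4]
finger_gap: 0.0574
grasp_force: 67.4
```

Emit:
{"method": "servo_tool", "body": {"deltas": "1 0 0 -0.03 0 0 0; 1 0 0 -0.06 0 0 0; 1 0 0 -0.06 0 0 0; 1 0 0 -0.06 0 0 0"}}

```text
time: 17.87
position: [0.5609, -0.0435, 0.0134]
eef_rot: [0.995, 0.098, 0.002, 0.0]
force: [0.3, 0.5, -1.4]
finger_gap: 0.057
grasp_force: 67.3
```

Emit:
{"method": "servo_tool", "body": {"deltas": "1 0 0 -0.03 0 0 0; 1 0 0 -0.03 0 0 0; 0.3 0 0 -0.03 0 0 0; 0.1 0 0 -0.03 0 0 0; 0 0 0 -0.03 0 0 0; 0 0 0 -0.03 0 0 0; 0 0 0 0.4 0 0 0; 0 0 0 1 0 0 0"}}

```text
time: 18.53
position: [0.5593, -0.0433, 0.0426]
eef_rot: [0.995, 0.098, 0.001, -0.0]
force: [0.2, -0.7, 0.4]
finger_gap: 0.0856
grasp_force: 0.0
```

Emit:
{"method": "servo_tool", "body": {"deltas": "0 0 0 0.8 0 0 0; 0 0 0 1.6 0 0 0; 0 0 0 2.4 0 0 1.1; 0 0 0 3.2 0 0 2.2; 0 0 0 3.6 0 0 3.3; 0 0 0 3.6 0 0 4.4; 0 0 0 3.6 0 0 5.5; 0 0 0 3.6 0 0 6.6"}}

```text
time: 19.2
position: [0.5611, -0.0435, 0.1527]
eef_rot: [0.902, 0.432, 0.003, 0.0]
force: [0.1, 0.2, -0.1]
finger_gap: 0.0855
grasp_force: 0.0
```

Emit:
{"method": "servo_tool", "body": {"deltas": "0 0 0 0 0 0 1.1; 0 0 -0.3 0 0 0 2.2; 0 0 -0.6 0 0 0 3.3; 0 0 -0.9 0 0 0 4.4; 0 0 -1 0 0 0 5.5; 0 0 -1 0 0 0 6.6; 0 0 -1 0 0 0 7.7; 0 0 -1 0 0 0 8.4"}}

```text
time: 19.87
position: [0.5609, -0.0736, 0.1522]
eef_rot: [0.632, 0.775, 0.002, -0.001]
force: [0.3, 0.7, 0.1]
finger_gap: 0.0854
grasp_force: 0.0
```

```bash
cat > lg.py <<'E'
from h import *
s,c=wrist();m=masks_of("logger","wrist")[0];print(m["score"],m["centre"],s["position"],s["eef_rot"],s["time"])
B=[box(-.029,.029,-.021,.021,0,.05)]
r,e=fit([c],[m["pixels"].astype(np.float32)],B,(.561,-.0435,PC[2]));print(r,e)
c2=camera("top");m2=masks_of("logger","top")
if m2:
    m2=m2[0];print("top",m2["score"],m2["centre"],fit([c2],[m2["pixels"].astype(np.float32)],B,(.561,-.0435,PC[2])))
im=c["color"].copy()
for q,k in((r,(0,0,255)),((.561,-.0435,PC[2]),(255,0,0))):
    cv2.polylines(im,[cv2.convexHull(proj(c,place(q,box(-.029,.029,-.021,.021,.05,.05))).astype(np.float32)).astype(int)],1,k,1)
cv2.imwrite("pics/w4.png",im)
E
python3 lg.py
```

```text
0.71 [317.1, 189.5] [ 0.56088187 -0.07356722  0.15219491] [ 0.63216603  0.77482972  0.00202266 -0.00096205] 19.8667
[ 0.56012428 -0.0428167   1.77625031] 0.03571206331253052
top 0.2 [436.9, 177.2] (array([ 0.561 , -0.0435,  1.615 ]), np.float64(1.0))
```

View pics/w4.png

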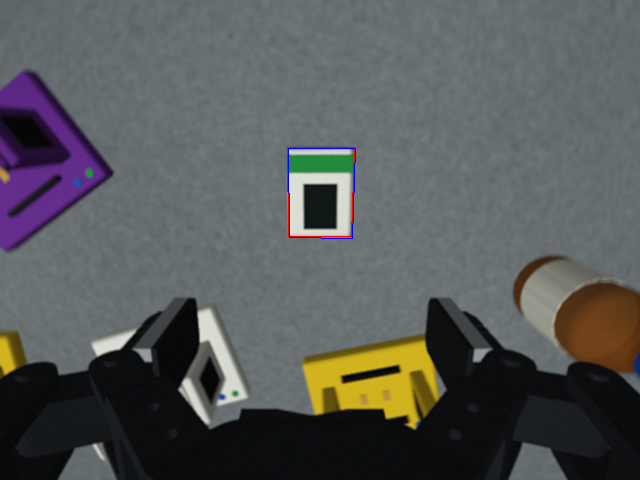

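The logger stands upright at (321,192), where the projection puts it. Regripping it across its width.

Emit:
{"method": "servo_tool", "body": {"deltas": "0 0 0.3 0 0 0 0; 0 0 0.7 -0.2 0 0 0; 0 0 1.02 -0.5 0 0 0; 0 0 1.02 -1.2 0 0 0; 0 0 1.02 -2 0 0 0; 0 0 1.02 -2.8 0 0 0; 0 0 1.02 -3.3 0 0 0; 0 0 1.02 -3.6 0 0 0"}}

```text
time: 20.73
position: [0.559, -0.0418, 0.0407]
eef_rot: [0.634, 0.773, 0.001, -0.003]
force: [-0.4, -0.1, 0.3]
finger_gap: 0.0855
grasp_force: 0.0
```

Emit:
{"method": "servo_tool", "body": {"deltas": "0.2 0 0 -0.4 0 0 0; 0.3 0 0 -0.75 0 0 0; 0.3 0 0 -0.75 0 0 0; 0.3 0 0 -0.75 0 0 0"}}

```text
time: 21.07
position: [0.5607, -0.0427, 0.0206]
eef_rot: [0.634, 0.773, 0.002, -0.002]
force: [-0.5, 0.1, 0.6]
finger_gap: 0.0592
grasp_force: 0.0
```

```bash
python3 - <<'E'
from h import *
s=sense();print(s["position"],s["q"],s["finger_gap"],delta(down(.5605,-.0432,.020,1.770),s))
E
```

```text
[ 0.56071249 -0.04266919  0.02057448] [ 0.70831242  0.46267937 -0.80497965  1.86283257  0.39110027  0.98249573
 -0.06916339] 0.05923363001955689 -0.01 -0.02 -0.02 -0.05 -0.00 0.02
```

Emit:
{"method": "servo_tool", "body": {"deltas": "0.5 0 0 0 0 0 0; 1 0 0 0 0 0 0; 1 0 0 0 0 0 0; 1 0 0 0 0 0 0; 1 0 0 0 0 0 0; 1 0 0 0 0 0 0; 1 0 0 0 0 0 0"}}

```text
time: 21.65
position: [0.5617, -0.0429, 0.0219]
eef_rot: [0.634, 0.773, 0.002, -0.0]
force: [0.0, -0.1, 5.3]
finger_gap: 0.0408
grasp_force: 62.9
```

Emit:
{"method": "servo_tool", "body": {"deltas": "1 0 0 0.3 0 0 0; 1 0 0 0.7 0 0 0; 1 0 0 1.3 0 0 0; 1 0 0 2 0 0 0; 1 0 0 2.7 0 0 0; 1 0 0 3.4 0 0 0; 1 0 0 4.1 0 0 0; 1 0 0 4.5 0 0 0"}}

```text
time: 22.32
position: [0.5615, -0.0427, 0.1586]
eef_rot: [0.634, 0.773, 0.003, 0.0]
force: [0.9, 0.1, -2.8]
finger_gap: 0.0409
grasp_force: 62.0
```

Emit:
{"method": "servo_tool", "body": {"deltas": "1 -0.1 -0.2 0 0 0 -0.8; 1 -0.3 -0.6 0 0 0 -1.6; 1 -0.6 -1.2 0 0 0 -2.4; 1 -0.9 -1.8 0 0 0 -3.3; 1 -1.2 -2.4 0 0 0 -4.2; 1 -1.5 -3 0 0 0 -5.1; 1 -1.8 -3.6 0 0 0 -6; 1 -2.1 -4 0 0 0 -6.9"}}

```text
time: 22.98
position: [0.4966, -0.1648, 0.1556]
eef_rot: [0.868, 0.496, 0.002, -0.0]
force: [0.7, -0.8, -2.6]
finger_gap: 0.0411
grasp_force: 62.0
```

```bash
python3 - <<'E'
from h import *
s,c=wrist();print(s["position"],s["q"],s["finger_gap"],s["grasp_force"],s["force"],delta(down(PD[0],PD[1],.155,PD[2]),s))
D=[box(-.055,.055,-.045,.045,0,.012),box(-.037,-.0315,-.02,.02,0,.07),box(.0315,.037,-.02,.02,0,.07)]
for m in masks_of("dock","wrist")[:5]:
    print(m["score"],m["centre"],m["pixels"].sum(),c["color"][m["pixels"]].mean(0))
cv2.imwrite("pics/w5.png",c["color"])
E
```

```text
[ 0.49661139 -0.16481842  0.15562379] [ 0.95193395  0.16142693 -0.73435448  1.84175222  0.11335224  1.17979296
 -0.35105507] 0.041079591278244114 61.97216033935547 [ 0.72707373 -0.79150041 -2.57597919] -0.91 -1.85 -0.02 -0.02 0.03 -5.13
0.88 [157.4, 449.6] 1308 [ 18.38914373  94.67278287 111.74847095]
0.85 [514.9, 171.7] 19928 [ 35.41835608 155.17839221 179.81061823]
0.66 [382.8, 271.9] 628 [167.80732484 178.84872611 170.25      ]
0.6 [67.5, 226.1] 18900 [101.71820106  34.5462963   73.09068783]
```

View pics/w5.png

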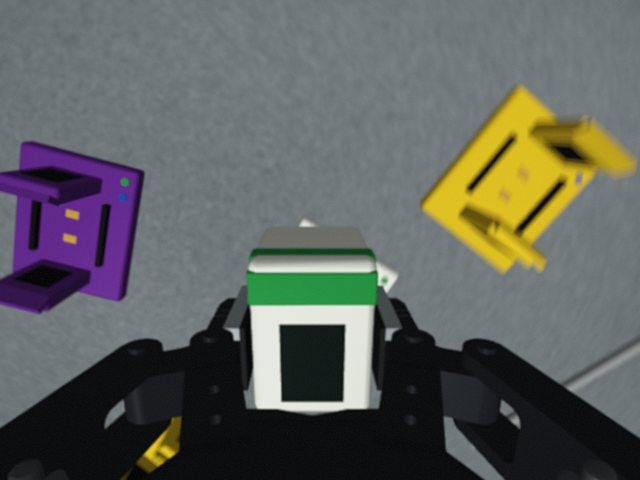

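The held logger hides the dock, a corner of which shows at (390,278). I'll back off along the tool x axis to see it and refine its pose.

Emit:
{"method": "servo_tool", "body": {"deltas": "1 -0.4 -0.4 0.3 0 0 -0.6; 1 -1 -0.8 0.8 0 0 -1.3; 1 -1.6 -1.3 1.3 0 0 -2; 1 -2.2 -1.8 1.8 0 0 -2.8; 1 -2.8 -2.4 2.1 0 0 -3.6; 1 -3.4 -3 2.1 0 0 -4.4; 1 -3.9 -3.4 2.1 0 0 -5.13; 1 -4.1 -3.6 2.1 0 0 -5.13"}}

```text
time: 23.75
position: [0.3729, -0.2721, 0.2188]
eef_rot: [0.968, 0.25, 0.002, 0.0]
force: [-0.5, -1.0, -3.0]
finger_gap: 0.0408
grasp_force: 61.9
```

Emit:
{"method": "servo_tool", "body": {"deltas": "1 0 0 0 0 0 0; 1 0 0 0 0 0 0; 1 0 0 0 0 0 0; 1 0 0 0 0 0 0"}}

```text
time: 24.08
position: [0.3761, -0.2694, 0.2187]
eef_rot: [0.967, 0.253, 0.003, -0.0]
force: [-0.3, 0.2, -3.4]
finger_gap: 0.0412
grasp_force: 61.9
```

```bash
cat > dk.py <<'E'
from h import *
s,c=wrist();cs=[c,camera("top"),camera("scene")];print(s["position"],s["eef_rot"],s["time"])
ms=[]
for k,q in zip(cs,("wrist","top","scene")):
    uv=proj(k,[[PD[0],PD[1],.03]])[0];m=min(masks_of("dock",q),key=lambda m:np.hypot(*(np.array(m["centre"])-uv)))
    print(q,m["score"],m["centre"],uv,m["pixels"].sum());ms.append(m["pixels"].astype(np.float32))
def D(h,t,w,H):return [box(-.055,.055,-.045,.045,0,h)]+[np.vstack([box(a*.0315,a*(.0315+t),-w,w,0,.067),box(a*(.0315+f),a*(.0315+f+.003),-w,w,H,H)]) for a in(-1,1) for f in(.004,)]
def f(q,I):
    p=np.array(q[:3])*[.01,.01,.1];B=D(q[3]*.01,q[4]*.01,.02,.076);e=0
    for i in I:
        S=sil(cs[i],p,B);e+=1-np.minimum(S,ms[i]).sum()/np.maximum(S,ms[i]).sum()
    return e
for I in((0,),(1,2),(0,1,2)):
    r=minimize(f,[PD[0]/.01,PD[1]/.01,PD[2]/.1,1.2,.6],args=(I,),method="Nelder-Mead",options=dict(xatol=.01,fatol=1e-4,maxiter=600))
    print(I,np.round(r.x*[.01,.01,.1,.01,.01],4),r.fun)
im=c["color"].copy()
for b in D(r.x[3]*.01,r.x[4]*.01,.02,.076):
    cv2.polylines(im,[cv2.convexHull(proj(c,place(r.x[:3]*[.01,.01,.1],b)).astype(np.float32)).astype(int)],1,(0,0,255),1)
cv2.imwrite("pics/w6.png",im)
E
python3 dk.py
```

```text
[ 0.37610095 -0.26942477  0.21867917] [ 9.67411903e-01  2.53194652e-01  2.57755703e-03 -1.84721807e-04] 24.0833
wrist 0.62 [315.2, 83.6] [315.71503308  85.51326223] 14312
top 0.58 [362.4, 257.4] [362.48034645 261.20952869] 1335
scene 0.59 [285.7, 228.3] [286.13954373 224.78177943] 1207
(0,) [ 0.4678 -0.2212  0.4968  0.0114  0.0063] 0.02333354949951172
(1, 2) [ 0.4687 -0.2209  0.5127  0.0124  0.006 ] 0.22672873735427856
(0, 1, 2) [ 0.4683 -0.2209  0.4996  0.0121  0.0062] 0.2551853060722351
```

View pics/w6.png

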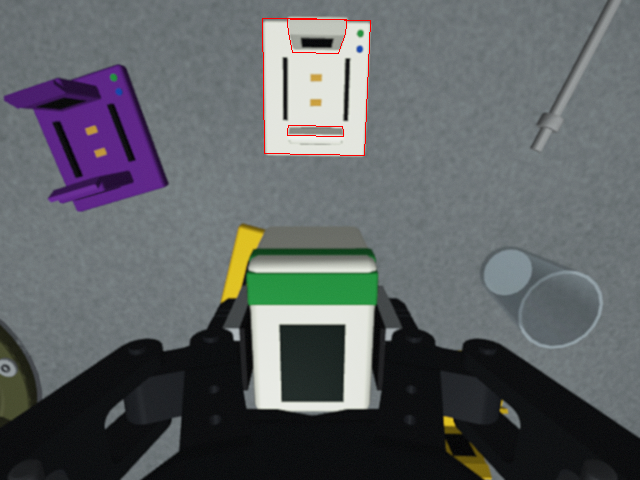

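The outline fits the white dock at (316,85): dock at (0.468,-0.221), yaw 0.498. Moving over it.

```bash
python3 - <<'E'
from h import *
print(delta(down(.468,-.221,.13,.498)))
E
```

```text
3.10 1.65 -2.96 -0.01 0.04 -0.10
```

Emit:
{"method": "servo_tool", "body": {"deltas": "1 0.5 0.3 0 0 0 0; 1 1.1 0.6 0 0 0 0; 1 1.7 0.9 0 0 0 -0.05; 1 2.3 1.2 0 0 0 -0.1; 1 2.8 1.5 -0.4 0 0.04 -0.1; 1 3.1 1.65 -1.2 0 0.04 -0.1; 1 3.1 1.65 -2.1 0 0.04 -0.1; 1 3.1 1.65 -2.96 0 0.04 -0.1"}}

```text
time: 25.05
position: [0.4688, -0.2207, 0.1291]
eef_rot: [0.969, 0.247, 0.001, -0.0]
force: [0.2, -0.9, -3.2]
finger_gap: 0.041
grasp_force: 62.0
```

Emit:
{"method": "servo_tool", "body": {"deltas": "1 0 0 0 0 0 0; 1 0 0 0 0 0 0; 1 0 0 0 0 0 0; 1 0 0 0 0 0 0; 1 0 0 0 0 0 0; 1 0 0 0 0 0 0"}}

```text
time: 25.55
position: [0.4685, -0.2219, 0.1314]
eef_rot: [0.969, 0.246, 0.001, 0.001]
force: [-0.6, -0.3, -2.4]
finger_gap: 0.0408
grasp_force: 61.9
```

```bash
python3 - <<'E'
from h import *
s=sense();print(s["position"],s["q"],delta(down(.468,-.221,.10,.498),s))
E
```

```text
[ 0.46851121 -0.22193148  0.13137767] [ 1.01914092  0.16778291 -0.67756381  1.8816944   0.11586705  1.12892613
 -0.7748151 ] -0.02 0.03 -1.05 0.01 0.02 0.01
```

Aligned within 1 mm. Lowering in steps and watching the force.

Emit:
{"method": "servo_tool", "body": {"deltas": "1 -0.02 0.03 -0.4 0 0.02 0; 1 -0.02 0.03 -0.8 0 0.02 0; 1 -0.02 0.03 -1.2 0 0.02 0; 1 -0.02 0.03 -1.5 0 0.02 0; 1 -0.02 0.03 -1.8 0 0.02 0; 1 -0.02 0.03 -2 0 0.02 0; 1 -0.02 0.03 -2.1 0 0.02 0; 1 -0.02 0.03 -2.1 0 0.02 0"}}

```text
time: 26.22
position: [0.4667, -0.2202, 0.066]
eef_rot: [0.969, 0.246, -0.001, -0.001]
force: [-0.1, 0.4, -2.6]
finger_gap: 0.041
grasp_force: 62.1
```

Emit:
{"method": "servo_tool", "body": {"deltas": "1 0 0 -0.15 0 0 0; 1 0 0 -0.3 0 0 0; 1 0 0 -0.45 0 0 0; 1 0 0 -0.6 0 0 0; 1 0 0 -0.75 0 0 0; 1 0 0 -0.85 0 0 0; 1 0 0 -0.9 0 0 0; 1 0 0 -0.9 0 0 0"}}

```text
time: 26.88
position: [0.4669, -0.2203, 0.0395]
eef_rot: [0.969, 0.246, -0.001, -0.001]
force: [0.1, -0.4, -3.5]
finger_gap: 0.041
grasp_force: 62.1
```

Emit:
{"method": "servo_tool", "body": {"deltas": "1 0 0 0 0 0 0; 1 0 0 -0.04 0 0 0; 1 0 0 -0.07 0 0 0; 1 0 0 -0.07 0 0 0; 1 0 0 -0.07 0 0 0"}}

```text
time: 27.3
position: [0.4672, -0.2205, 0.0379]
eef_rot: [0.969, 0.246, -0.001, -0.001]
force: [0.7, -0.2, -2.1]
finger_gap: 0.0409
grasp_force: 62.1
```

Emit:
{"method": "servo_tool", "body": {"deltas": "1 0 0 -0.04 0 0 0; 1 0 0 -0.07 0 0 0; 1 0 0 -0.1 0 0 0; 1 0 0 -0.1 0 0 0; 1 0 0 -0.1 0 0 0"}}

```text
time: 27.72
position: [0.4672, -0.2206, 0.0359]
eef_rot: [0.969, 0.246, -0.001, -0.0]
force: [-4.7, 0.7, 6.1]
finger_gap: 0.0409
grasp_force: 63.3
```

It is seated: TCP z is 0.0359, as expected, and the contact shows in the force. Releasing and withdrawing.

Emit:
{"method": "servo_tool", "body": {"deltas": "0.7 0 0 0 0 0 0; 0.4 0 0 0 0 0 0; 0.2 0 0 0 0 0 0; 0.1 0 0 0 0 0 0; 0.1 0 0 0 0 0 0; 0.1 0 0 0.3 0 0 0; 0.1 0 0 0.8 0 0 0; 0.1 0 0 1.6 0 0 0"}}

```text
time: 28.38
position: [0.4657, -0.2197, 0.0821]
eef_rot: [0.969, 0.246, -0.002, -0.002]
force: [0.1, -0.1, -0.5]
finger_gap: 0.0768
grasp_force: 0.0
```

Emit:
{"method": "servo_tool", "body": {"deltas": "0.1 0 0 0.8 0 0 0; 0.1 0 0 1.8 0 0 0; 0.1 -0.4 -0.2 2.8 0 0 0; 0.1 -1 -0.5 3.6 0 0 0; 0.1 -1.7 -0.9 4 0 0 0; 0.1 -2.4 -1.3 4 0 0 0; 0.1 -3 -1.6 4 0 0 0; 0.1 -3 -1.6 4 0 0 0"}}

```text
time: 29.05
position: [0.3737, -0.2712, 0.2037]
eef_rot: [0.97, 0.243, -0.002, 0.0]
force: [-0.4, -1.6, -1.0]
finger_gap: 0.0765
grasp_force: 0.0
```

Emit:
{"method": "servo_tool", "body": {"deltas": "0.1 0 0 0 0 0 0; 0.1 0 0 0 0 0 0; 0.1 0 0 0 0 0 0; 0.1 0 0 0 0 0 0"}}

```text
time: 29.38
position: [0.3781, -0.2676, 0.2028]
eef_rot: [0.969, 0.247, -0.001, -0.001]
force: [-0.1, -0.3, 0.1]
finger_gap: 0.0771
grasp_force: 0.0
```

```bash
python3 - <<'E'
from h import *
s,c=wrist();print(s["position"],s["force"],s["time"])
B=[box(-.029,.029,-.021,.021,.0,.05)]
m=masks_of("logger","wrist")[0];print(m["score"],m["centre"])
im=c["color"].copy()
top=box(-.029,.029,-.021,.021,.064,.064)
base=box(-.055,.055,-.045,.045,.0114,.0114)
for b in(top,base):cv2.polylines(im,[cv2.convexHull(proj(c,place((.4678,-.2212,.4968),b)).astype(np.float32)).astype(int)],1,(0,0,255),1)
t=camera("top")["color"][150:310,120:280]
cv2.imwrite("pics/w7.png",np.hstack([cv2.resize(im[0:300,170:470],(450,450)),cv2.resize(t,(350,350))[:450] if 0 else cv2.copyMakeBorder(cv2.resize(t,(350,350)),0,100,0,0,cv2.BORDER_CONSTANT)]))
E
```

```text
[ 0.37810905 -0.26763841  0.20284685] [-0.12598801 -0.31662098  0.11786745] 29.3833
0.67 [311.2, 83.7]
```

View pics/w7.png

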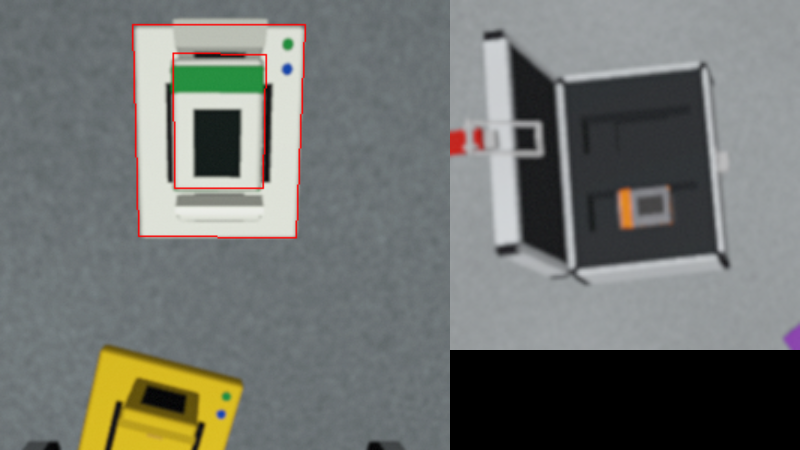

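The logger's top, around (219,120) in the left panel, matches the outline predicted for fully home. The right panel shows the lid open and the grey module in place at (645,207). Handing in.

```bash
python3 -c "
from bench import *
print(sign_off())"
```

```text
the job is handed in; nothing more can be done
None
```

The case is open with its lid left standing at about 1.66 rad, the white/green logger sits fully home in the white dock, and the grey module is still in its foam. I did not aim near the bottle, beaker or paddle, and handed the job in just after 29 s; no verdict came back.

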